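Pack and snap shut a lunch box

TASK

Pack the open lunch box: put the mandarin in its narrow compartment and lay the half waffle from the cutting board flat in its wide compartment. Then swing the lid over and press its front edge down until the clip snaps over it, so that the lid stays fully shut; leave the plums and the other waffle where they are.

Things in the scene. Friction and masses are not known exactly. Their poses are not given: they have to be found in the camera images.
- lunch_box: White plastic lunch box with grey lid, fixed: 124 mm deep (its x), 240 wide (its y), walls 55 high, 3 thick, floor 4; a 46 mm high wall parts a wide compartment (-y) from a narrow one (+y). Origin: centre of underside; z up; +x points away from the robot to the lid's hinge, -x to the clip in the middle of the front (stands out 20 mm, 63 wide, its top 77 above the table)
- waffle_bay (a point): Centre of the floor of the wide compartment (118 mm along the box's x, 126 mm along its y), 4 mm above the table; axes as the box's
- fruit_bay (a point): Centre of the floor of the narrow compartment (118 mm along the box's x, 105 mm along its y), 4 mm above the table; axes as the box's
- lid_hinge (a point): Middle of the lid's hinge axis, which lies along the box's y, 64.5 mm behind the box's origin and 55 mm above the table; axes as the box's. The lid is 246 mm wide, reaches 131 mm from the hinge (a 44 mm wide tongue in its middle 136 mm), and is 18 mm thick over its raised middle (from 8 to 120 mm from the hinge), 6 mm at its border
- lid (a joint): Lid angle, rad: 0 shut, 1.57 upright, 2.1 right back. The stiff hinge holds it near upright (leaning far back it may sag to 2.1); pushed from behind below about 0.9 it sinks on by itself and rests on the clip's nose at about 0.1, not shut. Pressing near the front edge with about 8 to 15 N takes it past the nose (below about 0.04 it springs on to 0): the clip keeps it (play about 0.01)
- lid_press (a point): Ribbed thumb spot on the lid's outer face, in the middle of its width, 106 mm from the hinge axis (25 mm in from the front edge). Its z axis points out of the lid's outer face (up when shut, backwards when open), its x axis from the front edge towards the hinge. With the lid shut it is 73 mm above the table
- lid_edge (a point): Middle of the lid's front edge (upper edge when open), on its outer face, 130 mm from the hinge axis; axes as lid_press
- lid_clip (a joint): Angle of the sprung clip flap on the box's front, rad: 0 at rest; the lid's edge pushes it out to about 0.07 as it passes and it springs back to 0
- half_waffle: Half waffle, a baked waffle cut in two: 84 mm (its x) by 48 mm (its y) by 26 mm high, 32 g, lying on the wooden cutting board (top 16 mm above the table). Origin: centre of its underside; z up
- mandarin: The mandarin, a loose orange fruit 57 mm across and 46 mm high, 85 g, standing on the table left of the box among two plums. Origin: underside
- mandarin_middle (a point): Centre of the mandarin, 23 mm above what it stands on
- square_waffle: Bystander: whole waffle 83 by 82 by 27 mm on the cutting board, 140 mm or so beside the half waffle. Origin: centre of its underside
- plum_a: Bystander: loose dark plum 49 mm across, 46 mm high, standing on the table. Origin: underside
- plum_b: Bystander: loose dark plum 47 mm across, 44 mm high, standing on the table. Origin: underside
- cutting_board: Bystander: fixed beech cutting board 222 mm (x) by 306 mm (y), 16 mm thick. Origin: centre of its underside
Mind the look-alikes: they are no part of the job. Leave any black or white look-alike of the half_waffle alone.

How it is judged:
On the way, in this order (a step that is already met when the one before it is completed fails the run):
1. with the lid still open, the mandarin lies in the narrow compartment and the half waffle flat in the wide one, both let go (value of joint lid above 1 rad and x of mandarin_middle in the frame of fruit_bay between -0.05 and 0.05 m and y of mandarin_middle in the frame of fruit_bay between -0.045 and 0.045 m and z of mandarin_middle in the frame of fruit_bay below 0.035 m and x of half_waffle in the frame of waffle_bay between -0.045 and 0.045 m and y of half_waffle in the frame of waffle_bay between -0.05 and 0.05 m and z of half_waffle in the frame of waffle_bay below 0.01 m and angle between half_waffle's own z axis and vertical below 0.15 rad and contact force between the fingers and half_waffle below 0.05 N and contact force between the fingers and mandarin below 0.05 N), for 0.2 s.
2. the lid is down and the clip has snapped back over its edge (value of joint lid below 0.03 rad and value of joint lid_clip below 0.02 rad), for 0.2 s.
At the end, for the whole second after the job is handed in: The lid is shut (under 0.03 rad) with the clip sprung back over its edge (under 0.02 rad); the mandarin is in the narrow compartment and the half waffle lies flat (within 0.15 rad) on the floor of the wide one (all of step 2 and x of mandarin_middle in the frame of fruit_bay between -0.05 and 0.05 m and y of mandarin_middle in the frame of fruit_bay between -0.045 and 0.045 m and z of mandarin_middle in the frame of fruit_bay below 0.035 m and x of half_waffle in the frame of waffle_bay between -0.045 and 0.045 m and y of half_waffle in the frame of waffle_bay between -0.05 and 0.05 m and z of half_waffle in the frame of waffle_bay below 0.01 m and angle between half_waffle's own z axis and vertical below 0.15 rad); the robot touches nothing.
It fails at once if a plum is moved more than 40 mm (distance of any of plum_a, plum_b from where it was at the start of the episode above 0.04 m).
It fails at once if the other waffle is moved more than 40 mm (distance of square_waffle from where it was at the start of the episode above 0.04 m).
It also fails if it takes over 70 s, if anything falls off the work surface, if the arm or the gripper's body presses on something with over 40 N, if the wrist force passes 120 N, or if a joint passes its speed limit or range.

ROBOT

A 6-joint arm with a two-finger parallel gripper is mounted at the origin on a cart in front of the work surface, level with it; the furniture and walls round the work are solid. World frame = base frame: x ahead of the robot, y to its left, z up, the work surface at z = 0. Lengths are in m, angles in rad, forces in N, time in s.
With the tool pointing down it reaches from about 0.425 to 1.125 m from the base axis. Payload 14.9 kg.
Tool frame: the origin (TCP) lies between the finger pads; the fingertips stand 22 mm ahead of it and the grasp point (between the pads) lies 3 mm ahead of it (ctrl.tcp_to_tips is the distance from the TCP to the fingertips, in m); z points along the fingers, y is the line along which they close (so a half turn about z gives the same grasp; the last joint's range is limited). The gripper opens to 91 mm and grips with 3 to 60 N. Pads are 32 mm wide; open, the fingers measure 118 mm over their backs; the gripper's body (76 mm by 178 mm) begins 60 mm behind the grasp point.
Start: joints at [1.259, 0.379, 1.734, -0, 1.028, -0.033], TCP at [0.193, 0.673, 0.236] pointing down, gripper open.
Joint ranges: [-2.77, 2.77], [-0.74, 2.19], [0, 2.66], [-1.06, 4.2], [0.31, 2.87], [-3.08, 3.08]. Speed limits (rad/s): [1.89, 1.89, 2.39, 3.14, 3.14, 3.14].

INTERFACE

Orientations are given as a unit quaternion [x, y, z, w].
In Python, from rig import status, imaging, ctrl gives the robot as it stands. The module is installed in compiled form; this text tells all that it offers.
- The arm moves only by the tool play_rows, never from a script. Its argument "targets" is a list of rows, each a list of 5 numbers: the shift along the tool's x, y, z in mm, then the turn about the tool's z in rad, then the opening, from -1 (shut) to 1 (fully open). In form: [[tx, ty, tz, spin, grip], ...]. A call has 1 to 5 rows; each row is the pose to reach, as a shift and turn from the pose commanded when the call began, along the tool's axes at that moment; what a row does not reach only later rows make up. A row lasts 1/10 s, in which the tool goes at most 50 mm and 8.59 degrees, less where a joint would pass 70% of its speed; a pose out of reach is approached as far as the arm can. A call with a gripper value outside its range is refused whole. The fingers move at their own pace and stop on an object; "force" is the grip in N (left out, the last holds). Time passes only in rows, so rows that repeat a pose let the fingers close. It gives the time, the measured TCP pose, the force, the opening and the grip force at its end, in the units of the state.
- status.get_obs(): the state, without advancing time (a new reading comes with each control period).
- imaging.get_image(name): name is "scene" or "top" or "wrist"; returns a dict with "color" (420x560x3 uint8, red, green, blue), "fx", "fy", "cx", "cy" (pixels), "k1" (the pictures are not rectified: a ray, as slopes to the right and down, at radius r is drawn at 1 + k1 r^2 times it, then the intrinsics apply), "eye" and "orientation" of the camera in the world. Camera axes: x right, y down, z forward; pixel columns grow to the right and rows downward; lengths in m; the calibration is good to about 2 mm. A picture is of the moment at which its call begins. There is no depth.
- ctrl.job_done(): hands the job in; it is judged then, once.
Trained networks look in a picture, given as the dict that the camera call returned (one of the last four; its "shot" number tells which), for a name from the list of things; names that differ only in an ending like _2 or _b are one class to them, and where a whole thing is asked for, a point or a joint stands for the part that bears it (a point fixed in the world has none). Each returns a list of dicts, best first, with "confidence" (0 to 1); they miss things now and then, are a little off and sometimes report something else, mostly with a low value. They report only what shows in the picture. A call takes as long as a camera call. They do not tell look-alikes from the thing itself.
- imaging.trace(target, picture): "region" (420x560 bool, what is visible of it) and "uv" ([column, row] in pixels, amid what is visible of it).
- imaging.mark_of(target, picture): "uv" ([column, row] in pixels: a listed point, or the origin of a listed thing).
The state is a dict: "clock": time; "q": joint angles; "dq": joint speeds; "effort": joint torques, N m; "position": TCP position; "orientation": TCP orientation; "force": force on the tool from outside, world axes, zero at the start; "ft_torque": the same for the moment, N m; "finger_gap": finger opening in m; "gripper_force": force on a finger pad.
Only numpy, scipy, OpenCV 4.12 (cv2) and the standard library are available. Lean on these libraries where they do the work, as an engineer would, in place of code of your own. Each camera call takes 0.05 s, during which the arm holds its last target. There are 200 camera calls.

## Working session

There is one attempt and no reset: what is moved stays moved. The work goes in short steps, Python scripts to look and compute and a tool call to move; the robot and the scene stay as the last step left them, time stands still between calls to the robot, and variables do not carry over. Pictures are saved under pics/ and viewed, at most 13 in all, crops included, and the job is handed in when it is done.

Besides the shell and the picture viewer there is one more tool, called after "Call:" as name(argument=value, ...), one argument or row to a line, values as JSON. play_rows: Moves the arm, as the interface text tells. Its arguments: {"type":"object","properties":{"targets":{"type":"array","items":{"type":"array","items":{"type":"number"}}},"force":{"type":"number"}},"required":["targets"]}

```bash
mkdir -p pics; cat > h.py <<'E'
import numpy as np, cv2
from scipy.spatial.transform import Rotation as R
from rig import status, imaging, ctrl
def ray(p,uv):
    d=np.array([(uv[0]-p["cx"])/p["fx"],(uv[1]-p["cy"])/p["fy"]]);s=d.copy()
    for _ in range(20): s=d/(1+p["k1"]*(s@s))
    v=R.from_quat(p["orientation"]).apply([s[0],s[1],1.]);return np.array(p["eye"]),v/np.linalg.norm(v)
def tri(obs):
    A=np.zeros((3,3));b=np.zeros(3)
    for p,uv in obs:
        e,v=ray(p,uv);M=np.eye(3)-np.outer(v,v);A+=M;b+=M@e
    x=np.linalg.solve(A,b)
    res=[round(1000*np.linalg.norm(np.cross(x-ray(p,uv)[0],ray(p,uv)[1])),1) for p,uv in obs]
    return x,res
def onz(p,uv,z):
    e,v=ray(p,uv);return e+v*(z-e[2])/v[2]
def proj(p,X):
    c=R.from_quat(p["orientation"]).inv().apply(np.array(X)-p["eye"]);s=c[:2]/c[2];s=s*(1+p["k1"]*(s@s))
    return np.array([s[0]*p["fx"]+p["cx"],s[1]*p["fy"]+p["cy"]])
def save(n,im,): cv2.imwrite(f"pics/{n}.png",im[:,:,::-1])
E
python3 - <<'E'
from h import *
P={n:imaging.get_image(n) for n in("scene","top","wrist")}
save("a",cv2.resize(np.hstack([P["scene"]["color"],P["top"]["color"]]),(800,300)))
save("top",P["top"]["color"])
for t in ["lunch_box","waffle_bay","fruit_bay","lid_hinge","lid_press","lid_edge","half_waffle","mandarin","mandarin_middle","square_waffle","plum_a","cutting_board"]:
    for n in P:
        print(t,n,[(np.round(r["uv"]).tolist(),round(r["confidence"],2)) for r in imaging.mark_of(t,P[n])])
for n in P: print(n,np.round(P[n]["eye"],3),np.round(P[n]["orientation"],3),P[n]["fx"])
print(status.get_obs())
E
```

```text
lunch_box scene [([286.0, 212.0], 0.94), ([212.0, 170.0], 0.26)]
lunch_box top [([269.0, 185.0], 0.97)]
lunch_box wrist []
waffle_bay scene [([298.0, 214.0], 0.96)]
waffle_bay top [([284.0, 180.0], 0.71)]
waffle_bay wrist []
fruit_bay scene [([266.0, 207.0], 0.76)]
fruit_bay top [([246.0, 193.0], 0.68), ([377.0, 193.0], 0.68)]
fruit_bay wrist []
lid_hinge scene [([288.0, 187.0], 0.58)]
lid_hinge top [([264.0, 160.0], 0.84), ([392.0, 192.0], 0.38)]
lid_hinge wrist []
lid_press scene [([293.0, 158.0], 0.79)]
lid_press top [([256.0, 135.0], 0.94)]
lid_press wrist []
lid_edge scene [([295.0, 153.0], 0.71)]
lid_edge top [([256.0, 131.0], 0.95)]
lid_edge wrist []
half_waffle scene [([287.0, 270.0], 0.73), ([364.0, 252.0], 0.61), ([234.0, 249.0], 0.53)]
half_waffle top [([246.0, 255.0], 0.94), ([376.0, 191.0], 0.9), ([172.0, 214.0], 0.69), ([312.0, 254.0], 0.6)]
half_waffle wrist []
mandarin scene [([210.0, 167.0], 0.51), ([181.0, 180.0], 0.33), ([297.0, 153.0], 0.15)]
mandarin top [([155.0, 174.0], 0.51)]
mandarin wrist []
mandarin_middle scene [([212.0, 165.0], 0.72)]
mandarin_middle top 
[... 623 characters left out ...]
845863481
{'clock': 1.95, 'q': array([ 1.25869654e+00,  3.78889770e-01,  1.73419988e+00,  3.94548461e-06,
        1.02850958e+00, -3.32947447e-02]), 'dq': array([-0.00079686,  0.00168752,  0.00154051, -0.00080897, -0.00078732,
       -0.00114375]), 'effort': array([ 1.80942602e-04, -7.63686490e+01, -4.34736443e+01,  6.50895503e-02,
        3.90142773e-02, -1.60808924e-05]), 'position': array([0.19264959, 0.67298013, 0.23593897]), 'orientation': array([ 1.38952463e-01,  9.90299052e-01, -2.94783068e-06, -2.22942973e-06]), 'force': array([-0.44176583,  0.57766193, -0.25237287]), 'ft_torque': array([-0.02158344,  0.0471421 ,  0.03340973]), 'gripper_force': 0.0, 'finger_gap': 0.09132169773923084}
```

View pics/top.png

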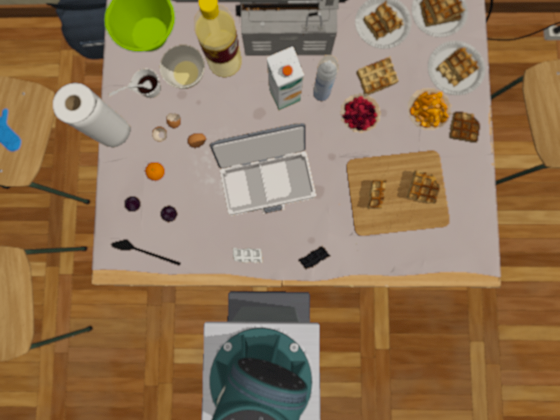

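View pics/a.png

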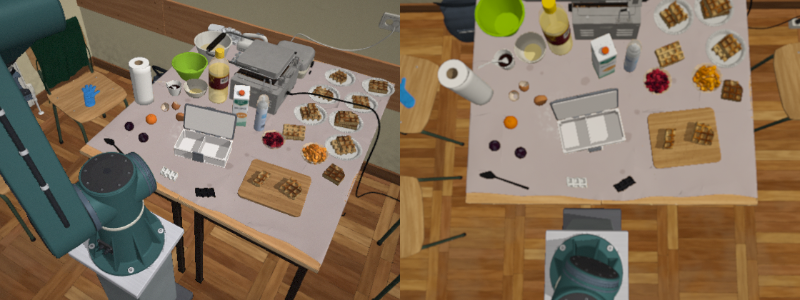

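```bash
python3 - <<'E'
from h import *
S=imaging.get_image("scene");T=imaging.get_image("top")
def m(t,p,near):
    r=imaging.mark_of(t,p);r=[a["uv"] for a in r if np.hypot(*(np.array(a["uv"])-near))<10]
    return r[0] if r else near
for t,a,b in [("lunch_box",(286,212),(269,185)),("waffle_bay",(298,214),(284,180)),("fruit_bay",(266,207),(246,193)),("lid_hinge",(288,187),(264,160)),("lid_press",(293,158),(256,135)),("lid_edge",(295,153),(256,131)),("half_waffle",(364,252),(376,191)),("mandarin",(210,167),(155,174)),("mandarin_middle",(212,165),(156,172)),("plum_a",(202,198),(169,214)),("plum_a",(180,186),(135,202)),("square_waffle",(407,266),(421,184))]:
    x,r=tri([(S,m(t,S,a)),(T,m(t,T,b))]);print(t,np.round(x,3),r)
for r in imaging.trace("half_waffle",T):
    c,_=cv2.findContours(r["region"].astype(np.uint8),0,1);c=max(c,key=cv2.contourArea)
    w=np.array([onz(T,q[0]+0.,.042)[:2] for q in c],np.float32)
    print(r["uv"],r["confidence"],cv2.minAreaRect(w))
E
```

```text
lunch_box [ 0.535 -0.022  0.007] [np.float64(1.4), np.float64(1.4)]
waffle_bay [ 0.546 -0.063  0.013] [np.float64(4.7), np.float64(4.7)]
fruit_bay [0.52  0.048 0.   ] [np.float64(5.5), np.float64(5.5)]
lid_hinge [ 0.586 -0.001  0.072] [np.float64(4.9), np.float64(4.9)]
lid_press [0.651 0.005 0.14 ] [np.float64(2.9), np.float64(2.9)]
lid_edge [0.642 0.004 0.172] [np.float64(8.9), np.float64(8.9)]
half_waffle [ 0.511 -0.316  0.014] [np.float64(1.0), np.float64(1.0)]
mandarin [0.568 0.303 0.008] [np.float64(2.7), np.float64(2.7)]
mandarin_middle [0.578 0.309 0.007] [np.float64(2.4), np.float64(2.4)]
plum_a [ 0.459  0.262 -0.008] [np.float64(0.6), np.float64(0.6)]
plum_a [ 0.497  0.386 -0.042] [np.float64(0.9), np.float64(0.9)]
square_waffle [ 0.534 -0.451  0.01 ] [np.float64(8.1), np.float64(8.1)]
[248.4, 251.8] 0.96 ((0.33868685364723206, 0.03815383091568947), (0.08118467032909393, 0.03658846393227577), 86.24591064453125)
[313.5, 256.6] 0.82 ((0.33179962635040283, -0.14514335989952087), (0.038935620337724686, 0.07928060740232468), 31.55698013305664)
[377.3, 191.9] 0.69 ((0.5059468150138855, -0.3183125853538513), (0.04242022708058357, 0.08317989856004715), 82.27131652832031)
```

The top view shows three half-waffle candidates: white at (248,255), black at (314,257) and brown on the cutting board at (377,192). The board one fits the description. The mandarin is at (155,172), with plums at (133,203) and (169,214). The box is at (268,182) with its lid open.

Call:
play_rows(
  targets=[
    [-420,-237,0,0,1],
    [-420,-237,0,0,1],
    [-420,-237,0,0,1],
    [-420,-237,0,0,1],
    [-420,-237,0,0,1],
  ],
)

```text
clock: 3.8
position: [0.3692, 0.4934, 0.2361]
orientation: [0.139, 0.99, 0.0, 0.0]
force: [0.2, 1.3, -0.7]
finger_gap: 0.0912
gripper_force: 0.0
```

Call:
play_rows(
  targets=[
    [-190,-108,0,0,1],
    [-190,-108,0,0,1],
    [-190,-108,0,0,1],
    [-190,-108,0,0,1],
    [-190,-108,0,0,1],
  ],
)

```text
clock: 4.3
position: [0.5235, 0.336, 0.2361]
orientation: [0.14, 0.99, 0.0, 0.0]
force: [-0.2, -0.2, 0.4]
finger_gap: 0.0913
gripper_force: 0.0
```

```bash
python3 - <<'E'
from h import *
W=imaging.get_image("wrist");S=imaging.get_image("scene");T=imaging.get_image("top");save("w1",W["color"])
print(status.get_obs()["position"])
np.savez("w1.npz",**{k:W[k] for k in("fx","fy","cx","cy","k1","eye","orientation")})
for t in ("mandarin","mandarin_middle","plum_a"):
  for p in(W,S,T):
    for f in (imaging.mark_of,imaging.trace):
        print(t,[(np.round(r["uv"],1).tolist(),round(r["confidence"],2)) for r in f(t,p)],end='')
    print()
w=imaging.trace("mandarin",W)
for s in imaging.trace("mandarin",S)[:1]+imaging.trace("mandarin",T)[:1]:
  for p in (S,T):
    pass
s=imaging.trace("mandarin",S)[0]["uv"];t=imaging.trace("mandarin",T)[0]["uv"]
if w: print("centre",tri([(W,w[0]["uv"]),(S,s),(T,t)]),tri([(W,w[0]["uv"]),(T,t)]))
print(tri([(S,s),(T,t)]))
E
```

```text
[0.52138927 0.33843917 0.23588354]
mandarin []mandarin [([268.3, 241.3], 0.69), ([54.6, 228.6], 0.34)]
mandarin [([209.8, 170.5], 0.77)]mandarin [([210.5, 164.0], 0.7), ([275.5, 221.3], 0.44)]
mandarin [([156.2, 172.4], 0.84)]mandarin [([155.0, 173.7], 0.59)]
mandarin_middle [([264.2, 243.0], 0.82)]mandarin_middle [([266.6, 242.6], 0.87), ([56.5, 229.7], 0.45)]
mandarin_middle [([209.9, 169.4], 0.45)]mandarin_middle [([212.0, 167.2], 0.71), ([289.3, 191.4], 0.37)]
mandarin_middle [([154.8, 171.0], 0.61)]mandarin_middle [([423.0, 185.6], 0.69), ([156.4, 169.1], 0.68), ([263.6, 168.4], 0.68)]
plum_a [([295.4, 156.2], 0.83), ([207.9, 154.9], 0.7)]plum_a [([295.3, 155.4], 0.94), ([203.7, 155.9], 0.74)]
plum_a [([201.5, 197.6], 0.65), ([183.4, 182.2], 0.64)]plum_a [([201.0, 193.5], 0.56), ([181.4, 175.6], 0.45)]
plum_a [([171.6, 216.3], 0.53), ([134.8, 201.2], 0.46)]plum_a [([168.0, 214.7], 0.58), ([131.1, 202.3], 0.49)]
centre (array([0.56928175, 0.3044908 , 0.03347649]), [np.float64(4.8), np.float64(3.8), np.float64(6.6)]) (array([0.57063176, 0.30597711, 0.02139382]), [np.float64(4.7), np.float64(4.7)])
(array([0.56108275, 0.29474051, 0.04871244]), [np.float64(0.8), np.float64(0.8)])
```

View pics/w1.png

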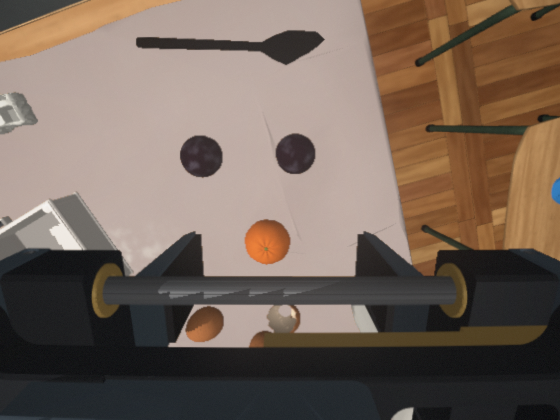

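The wrist view shows the mandarin at (267,242), just ahead of the fingers. The plums are clear at (201,156) and (295,154), and the spatula is farther off.

Call:
play_rows(
  targets=[
    [-54,-18,60,0,1],
    [-54,-18,100,0,1],
    [-54,-18,100,0,1],
  ],
)

```text
clock: 5.9
position: [0.5673, 0.3049, 0.132]
orientation: [0.139, 0.99, -0.001, -0.002]
force: [-0.3, -0.7, -0.3]
finger_gap: 0.0911
gripper_force: 0.0
```

```bash
python3 - <<'E'
from h import *
W=imaging.get_image("wrist");T=imaging.get_image("top")
z=np.load("w1.npz");W1={k:z[k] for k in z}
o=status.get_obs();print(o["position"])
w=imaging.trace("mandarin",W);print([(r["uv"],r["confidence"],r["region"].sum()) for r in w])
m=imaging.mark_of("mandarin_middle",W);print(m)
u=np.argwhere((W["color"][:,:,0]>170)&(W["color"][:,:,2]<70)&(W["color"][:,:,1]<150));print(u.mean(0)[::-1],u.min(0),u.max(0))
save("w2",W["color"])
for uv in [w[0]["uv"]]+[m[0]["uv"]] if m else [w[0]["uv"]]:
    x,r=tri([(W,uv),(W1,[267,242])]);print(x,r,onz(W,uv,.023)); d=x-o["position"];print(R.from_quat(o["orientation"]).inv().apply(d))
E
```

```text
[0.56704986 0.30570669 0.13363598]
[([284.3, 228.6], 0.64, np.int64(3322))]
[]
[277.28603302 231.45024543] [204 251] [259 304]
[0.57109815 0.3077238  0.0371324 ] [np.float64(0.6), np.float64(0.6)] [0.57586974 0.30695738 0.023     ]
[-0.00365742  0.00334584  0.09648226]
```

Call:
play_rows(
  targets=[
    [-6,2,50,0,1],
    [-6,2,90,0,1],
    [-6,2,105,0,1],
    [-6,2,105,0,1],
    [-6,2,105,0,0.1],
  ],
  force=8,
)

```text
clock: 6.6
position: [0.5754, 0.3078, 0.0332]
orientation: [0.139, 0.99, 0.001, 0.001]
force: [-0.4, 0.1, -0.3]
finger_gap: 0.0858
gripper_force: 0.0
```

Call:
play_rows(
  targets=[
    [0,0,0,0,0],
    [0,0,0,0,0],
    [0,0,0,0,0],
    [0,0,0,0,0],
  ],
  force=8,
)

```text
clock: 7.0
position: [0.5746, 0.307, 0.0315]
orientation: [0.139, 0.99, 0.0, 0.0]
force: [-0.5, -1.7, 2.5]
finger_gap: 0.0549
gripper_force: 8.0
```

Call:
play_rows(
  targets=[
    [0,0,-50,0,0],
    [0,0,-100,0,0],
    [10,-30,-150,0,0],
    [20,-70,-180,0,0],
    [25,-115,-200,0,0],
  ],
)

```text
clock: 7.5
position: [0.5215, 0.2102, 0.2294]
orientation: [0.138, 0.99, 0.001, 0.001]
force: [0.6, -0.7, -1.6]
finger_gap: 0.0548
gripper_force: 8.0
```

Call:
play_rows(
  targets=[
    [3,-45,0,0,0],
    [6,-90,0,0,0],
    [8,-140,0,0,0],
    [8,-151,0,0,0],
    [8,-151,0,0,0],
  ],
)

```text
clock: 8.0
position: [0.4722, 0.0663, 0.2273]
orientation: [0.14, 0.99, 0.0, 0.0]
force: [-0.1, 0.5, 0.1]
finger_gap: 0.0548
gripper_force: 8.0
```

```bash
python3 - <<'E'
from h import *
W=imaging.get_image("wrist");save("w3",W["color"])
o=status.get_obs();print(o["position"],o["finger_gap"],o["gripper_force"])
np.savez("w3.npz",**{k:W[k] for k in("fx","fy","cx","cy","k1","eye","orientation")})
for t,z in(("waffle_bay",.004),("fruit_bay",.004),("lunch_box",0),("lid_hinge",.055),("lid_clip",.07)):
    for r in (imaging.mark_of(t,W) if t!="lid_clip" else imaging.trace(t,W)): print(t,np.round(r["uv"]),r["confidence"],onz(W,r["uv"],z))
E
```

```text
[0.47282028 0.06728101 0.22735371] 0.05444368701376334 7.9999323771335185
waffle_bay [197. 278.] 0.8 [ 0.55063546 -0.06984598  0.004     ]
lid_hinge [252. 323.] 0.56 [ 0.60413428 -0.00566894  0.055     ]
lid_clip [188. 217.] 0.69 [ 0.45667249 -0.02704369  0.07      ]
```

View pics/w3.png

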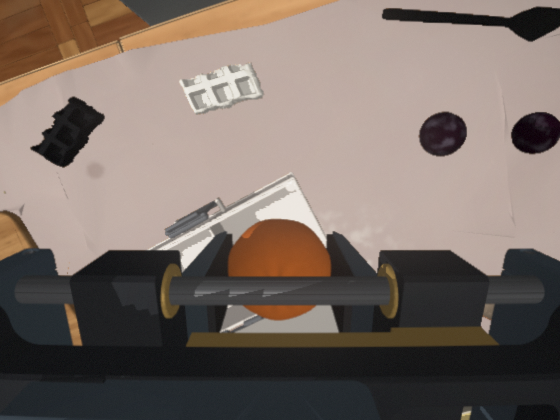

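```bash
python3 - <<'E'
from h import *
T=imaging.get_image("top");S=imaging.get_image("scene")
a=cv2.resize(T["color"][110:230,200:330],None,fx=4,fy=4,interpolation=2);b=cv2.resize(S["color"][125:245,240:340],(400,480),interpolation=2)
save("c1",cv2.resize(np.hstack([a,b]),(800,417)))
W=np.load("w3.npz");W={k:W[k] for k in W}
c=onz(W,(292,177),.055);e=onz(W,(150,249),.055);f=onz(W,(327,243),.055);print(c,e,f)
for p in(e,f): print(np.degrees(np.arctan2(*(p-c)[1::-1])))
E
```

```text
[0.44843886 0.08736219 0.055     ] [ 0.48192649 -0.08708389  0.055     ] [0.52991807 0.10508615 0.055     ]
-79.13338038217704
12.272224547620347
```

View pics/c1.png

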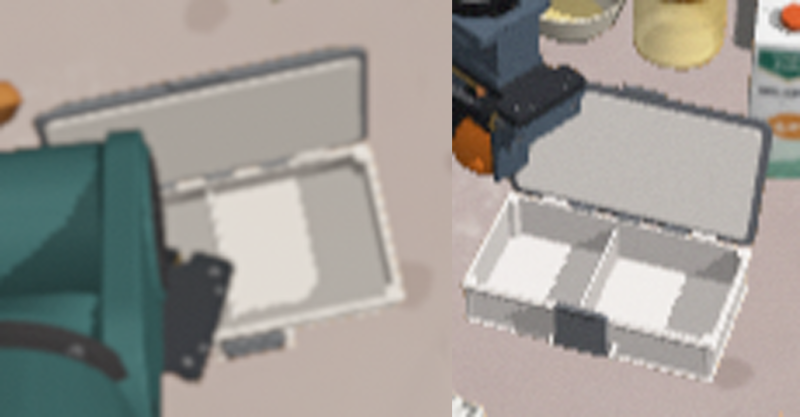

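The crop shows the box rim corners clearly: top view right-front (402,298) and right-back (368,148), and all four in the scene view. I'll fit the box pose to them.

```bash
python3 - <<'E'
from h import *
from scipy.optimize import least_squares
T=imaging.get_image("top");S=imaging.get_image("scene");W=np.load("w3.npz");W={k:W[k] for k in W}
k=800/920
ta=lambda x,y:(x/k/4+200,y/k/4+110)
sb=lambda x,y:((x/k-520)/4+240,y/k/4+125)
O=[(W,(292,177),(-62,120)),(T,ta(402,298),(-62,-120)),(T,ta(366,148),(62,-120)),(S,sb(467,287),(-62,120)),(S,sb(714,345),(-62,-120)),(S,sb(749,245),(62,-120)),(S,sb(513,196),(62,120))]
def P(v,xy,z=.055): c,s=np.cos(v[2]),np.sin(v[2]);x,y=np.array(xy)/1000;return [v[0]+c*x-s*y,v[1]+s*x+c*y,z]
f=lambda v:np.concatenate([proj(p,P(v,b))-uv for p,uv,b in O])
r=least_squares(f,[.533,-.018,.2],loss="soft_l1");print(r.x,np.degrees(r.x[2]));print(f(r.x).reshape(-1,2).round(1))
v=r.x;print("fruit",P(v,(0,64.5)),"waffle",P(v,(0,-54)))
# lid angle from top far corners
for px in((366,50),):print(onz(T,ta(*px),.18))
for th in (1.3,1.57,1.8,2.1):
  x=64.5-130*np.cos(th);z=.055+.13*np.sin(th);print(th,proj(T,P(v,(x,-123),z)),ta(366,50),proj(S,P(v,(x,-123),z)),sb(770,125))
o=status.get_obs()
d=np.array(P(v,(0,64.5),.0))-o["position"];print(R.from_quat(o["orientation"]).inv().apply(d),np.degrees(2*np.arctan2(o["orientation"][0],o["orientation"][1])),o["position"])
E
```

```text
[ 0.53424108 -0.01846419  0.21132706] 12.108148367793722
[[-1.4  0.4]
 [-0.3  0. ]
 [ 0.3 -0.4]
 [-1.9 -1.7]
 [-1.  -0.2]
 [-0.4  1.3]
 [-1.5 -1.2]]
fruit [np.float64(0.5207117135842605), np.float64(0.04460090504261267), 0.055] waffle [np.float64(0.545567991205209), np.float64(-0.07126287472841988), 0.055]
[ 0.65832612 -0.11434478  0.18      ]
1.3 [312.82159054 151.90029723] (305.225, 124.375) [325.69047225 175.62817325] (331.375, 160.9375)
1.57 [309.89295133 137.79789516] (305.225, 124.375) [328.80431495 167.09750328] (331.375, 160.9375)
1.8 [307.1806481  126.67477007] (305.225, 124.375) [331.23459545 161.74573495] (331.375, 160.9375)
2.1 [303.6869203  114.74416028] (305.225, 124.375) [333.8587442  157.84599267] (331.375, 160.9375)
[-0.05265995 -0.00917396  0.22694984] 15.934014267563938 [0.47264192 0.067884   0.22695958]
```

Call:
play_rows(
  targets=[
    [-20,-4,0,-0.14,0],
    [-45,-8,0,-0.28,0],
    [-53,-9,40,-0.42,0],
    [-53,-9,80,-0.48,0],
    [-53,-9,100,-0.48,0],
  ],
)

```text
clock: 9.0
position: [0.5198, 0.0442, 0.1241]
orientation: [-0.102, 0.995, 0.0, -0.002]
force: [-1.0, 0.0, 0.3]
finger_gap: 0.055
gripper_force: 8.0
```

Call:
play_rows(
  targets=[
    [0,0,40,0,0],
    [0,0,70,0,0],
    [0,0,86,0,0],
    [0,0,86,0,0],
    [0,0,86,0,0],
  ],
)

```text
clock: 9.5
position: [0.5213, 0.0444, 0.0413]
orientation: [-0.101, 0.995, 0.0, -0.0]
force: [-0.6, -0.1, -0.7]
finger_gap: 0.0548
gripper_force: 8.0
```

Call:
play_rows(
  targets=[
    [0,0,1,0,0.4],
    [0,0,1,0,0.4],
    [0,0,1,0,0.4],
    [0,0,1,0,0.4],
  ],
)

```text
clock: 9.9
position: [0.5213, 0.0443, 0.0406]
orientation: [-0.1, 0.995, -0.0, 0.0]
force: [-0.6, 0.4, -0.1]
finger_gap: 0.0635
gripper_force: 0.0
```

Call:
play_rows(
  targets=[
    [0,0,-40,0,0.4],
    [0,0,-80,0,0.4],
    [0,0,-130,0,0.4],
    [20,0,-170,0,0.8],
    [30,0,-200,0,1],
  ],
)

```text
clock: 10.4
position: [0.4911, 0.0381, 0.2427]
orientation: [-0.1, 0.995, -0.0, 0.001]
force: [-0.0, 0.6, 0.3]
finger_gap: 0.0771
gripper_force: 0.0
```

Call:
play_rows(
  targets=[
    [10,-45,0,0.1,1],
    [20,-95,0,0.2,1],
    [35,-140,0,0.3,1],
    [50,-185,0,0.34,1],
    [65,-230,0,0.34,1],
  ],
)

```text
clock: 10.9
position: [0.4733, -0.202, 0.2405]
orientation: [0.07, 0.998, -0.0, 0.0]
force: [1.2, -0.0, -0.7]
finger_gap: 0.0913
gripper_force: 0.0
```

```bash
python3 - <<'E'
from h import *
o=status.get_obs();print(o["position"])
print(R.from_quat(o["orientation"]).inv().apply(np.array([.46,-.30,.24])-o["position"]))
E
```

```text
[ 0.47331635 -0.20199084  0.24047676]
[-0.00052799 -0.09890815  0.00049825]
```

Call:
play_rows(
  targets=[
    [0,-45,0,0,1],
    [0,-90,0,0,1],
    [0,-99,0,0,1],
    [0,-99,0,0,1],
  ],
)

```text
clock: 11.3
position: [0.4598, -0.2992, 0.2401]
orientation: [0.07, 0.998, 0.0, -0.0]
force: [0.3, 0.4, 0.2]
finger_gap: 0.091
gripper_force: 0.0
```

```bash
cat > wf.py <<'E'
from h import *
import sys
W=imaging.get_image("wrist");T=imaging.get_image("top");n=sys.argv[1];save(n,W["color"])
o=status.get_obs();print(o["position"],o["orientation"])
np.savez(n+".npz",**{k:W[k] for k in("fx","fy","cx","cy","k1","eye","orientation")})
for r in imaging.trace("half_waffle",W):
    c,_=cv2.findContours(r["region"].astype(np.uint8),0,1);c=max(c,key=cv2.contourArea)
    w=np.array([onz(W,q[0]+0.,.042)[:2] for q in c],np.float32)
    b=cv2.minAreaRect(w);print("W",r["uv"],r["confidence"],b)
    x=np.array([*b[0],.03]);print(" in tool mm",1000*R.from_quat(o["orientation"]).inv().apply(x-o["position"]))
for r in imaging.mark_of("half_waffle",W): print("mark",r["uv"],r["confidence"],onz(W,r["uv"],.016))
t=[r for r in imaging.mark_of("half_waffle",T) if np.hypot(r["uv"][0]-377,r["uv"][1]-192)<12]
E
python3 wf.py w4
```

```text
[ 0.46014037 -0.29732462  0.2399427 ] [ 6.93395708e-02  9.97593086e-01  1.80316425e-04 -1.63245260e-04]
W [538.9, 48.9] 0.95 ((0.3413742184638977, -0.0068738386034965515), (0.04072489216923714, 0.047427743673324585), 1.603100299835205)
 in tool mm [157.73296615 271.15626945 210.08945896]
W [401.7, 65.4] 0.62 ((0.3361404538154602, -0.15631970763206482), (0.0394878126680851, 0.0831681340932846), 32.196083068847656)
 in tool mm [142.24127022 122.42340714 210.03388411]
W [267.9, 237.4] 0.56 ((0.5056312680244446, -0.31960904598236084), (0.03951335698366165, 0.0854470506310463), 80.14024353027344)
 in tool mm [-48.2100309  -15.84746167 209.92047605]
W [551.2, 208.1] 0.34 ((0.5172321796417236, 0.013449087738990784), (0.05716245621442795, 0.03297299146652222), 5.340175151824951)
 in tool mm [-13.62236269 315.61291221 210.04435028]
mark [547.8, 52.2] 0.98 [0.33944814 0.02591382 0.016     ]
mark [264.7, 232.7] 0.97 [ 0.50621223 -0.32420508  0.016     ]
mark [395.9, 67.7] 0.9 [ 0.33439011 -0.14843974  0.016     ]
```

View pics/w4.png

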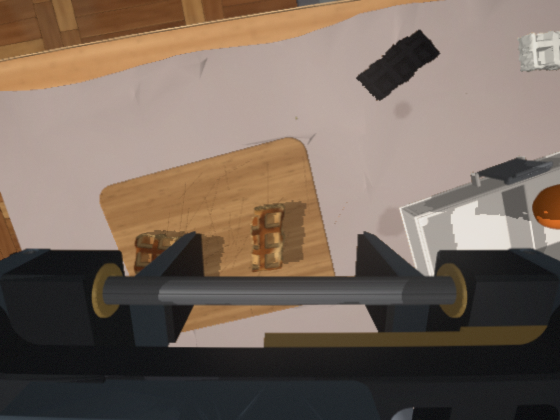

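The brown half waffle on the board is at (268,237), with the square waffle to its left at (155,250). The black and white look-alikes are off the board, so this is the right one.

Call:
play_rows(
  targets=[
    [-30,-10,30,0,1],
    [-48,-17,70,0,1],
    [-48,-17,110,0,1],
    [-48,-17,110,0,1],
  ],
)

```text
clock: 11.95
position: [0.5034, -0.319, 0.1255]
orientation: [0.069, 0.998, 0.002, -0.003]
force: [-1.3, 1.2, 0.4]
finger_gap: 0.0913
gripper_force: 0.0
```

```bash
python3 wf.py w5;python3 - <<'E'
from h import *
L=lambda n:(lambda z:{k:z[k] for k in z})(np.load(n+".npz"))
W=imaging.get_image("wrist");r=imaging.trace("half_waffle",W)
r=[a for a in r if abs(a["uv"][0]-280)<60]
print(tri([(L("w4"),(267.9,237.4)),(W,r[0]["uv"])]),r[0]["uv"])
E
```

```text
[ 0.50542011 -0.3208649   0.13052401] [ 6.88947309e-02  9.97623730e-01  3.19480136e-04 -5.54849785e-04]
W [274.9, 227.3] 0.92 ((0.5035873055458069, -0.319490522146225), (0.0396234430372715, 0.0788898915052414), 81.74825286865234)
 in tool mm [  1.88861634   1.05299743 100.52685502]
W [448.5, 7.3] 0.85 ((0.3669801354408264, -0.18225249648094177), (0.0429602786898613, 0.016807345673441887), 83.4920883178711)
 in tool mm [156.06386472 118.20985064 100.77004758]
mark [275.0, 225.3] 0.63 [ 0.50736111 -0.32273387  0.016     ]
(array([ 0.49824634, -0.31927493,  0.05600084]), [np.float64(2.1), np.float64(2.1)]) [278.8, 219.0]
```

Call:
play_rows(
  targets=[
    [0,0,45,0,1],
    [0,0,80,0,1],
    [0,0,90,0,1],
    [0,0,90,0,0],
    [0,0,90,0,-0.2],
  ],
  force=6,
)

```text
clock: 12.8
position: [0.506, -0.3221, 0.0414]
orientation: [0.069, 0.998, -0.0, 0.001]
force: [0.2, 1.0, 0.8]
finger_gap: 0.0781
gripper_force: 0.0
```

Call:
play_rows(
  targets=[
    [0,0,0,0,-0.3],
    [0,0,0,0,-0.3],
    [0,0,0,0,-0.3],
    [0,0,0,0,-0.3],
    [0,0,0,0,-0.3],
  ],
  force=6,
)

```text
clock: 13.3
position: [0.5055, -0.3217, 0.0402]
orientation: [0.069, 0.998, -0.0, 0.0]
force: [-0.3, 0.1, 2.0]
finger_gap: 0.0412
gripper_force: 6.0
```

Call:
play_rows(
  targets=[
    [0,0,-45,0,-0.3],
    [0,0,-90,0,-0.3],
    [0,30,-130,0,-0.3],
    [0,75,-140,-0.1,-0.3],
    [0,120,-140,-0.2,-0.3],
  ],
)

```text
clock: 13.8
position: [0.523, -0.2023, 0.1825]
orientation: [-0.032, 0.999, -0.001, 0.002]
force: [0.4, 0.0, -1.6]
finger_gap: 0.0415
gripper_force: 6.0
```

```bash
python3 - <<'E'
from h import *
o=status.get_obs();q=o["orientation"];print(o["position"],o["finger_gap"],o["gripper_force"],np.degrees(2*np.arctan2(q[0],q[1])))
print(1000*R.from_quat(q).inv().apply(np.array([.545,-.071,.18])-o["position"]))
E
```

```text
[ 0.52300113 -0.20225257  0.18249506] 0.0415135312185062 5.992589690722525 -3.6533926866514657
[-30.30907694 129.58842233   2.36945193]
```

Call:
play_rows(
  targets=[
    [-8,45,0,-0.1,-0.3],
    [-20,90,0,-0.147,-0.3],
    [-30,128,0,-0.147,-0.3],
    [-30,128,0,-0.147,-0.3],
    [-30,128,0,-0.147,-0.3],
  ],
)

```text
clock: 14.3
position: [0.5441, -0.0726, 0.18]
orientation: [-0.105, 0.994, -0.0, -0.0]
force: [-0.0, -0.4, -0.0]
finger_gap: 0.0414
gripper_force: 6.0
```

```bash
python3 - <<'E'
from h import *
W=imaging.get_image("wrist");save("w6",W["color"])
o=status.get_obs();q=o["orientation"];print(o["position"],o["finger_gap"],o["gripper_force"],np.degrees(2*np.arctan2(q[0],q[1])))
print(1000*R.from_quat(q).inv().apply(np.array([.5455,-.071,.045])-o["position"]))
E
```

```text
[ 0.54402093 -0.07342513  0.18001755] 0.041320750470019964 5.994337624870241 -11.957258299415749
[ -1.97441948   2.08047411 135.01696837]
```

View pics/w6.png

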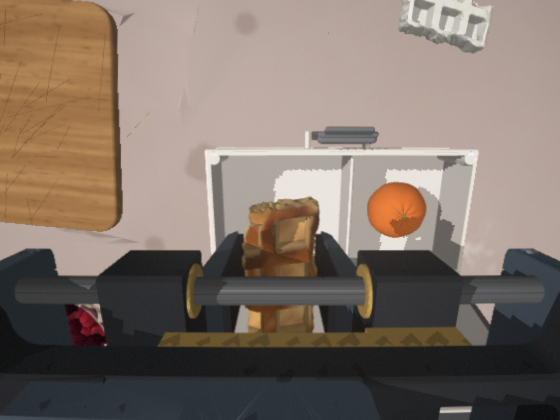

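The view shows the waffle held square over the wide compartment and the mandarin at (397,210) in the narrow one. Lowering now.

Call:
play_rows(
  targets=[
    [-1,2,45,0,-0.3],
    [-1,2,90,0,-0.3],
    [-1,2,125,0,-0.3],
    [-1,2,140,0,-0.3],
    [-1,2,148,0,-0.3],
  ],
)

```text
clock: 14.85
position: [0.5442, -0.0719, 0.031]
orientation: [-0.103, 0.995, 0.0, -0.001]
force: [-0.1, -0.4, -0.5]
finger_gap: 0.0418
gripper_force: 6.0
```

Call:
play_rows(
  targets=[
    [0,0,1,0,-0.3],
    [0,0,1,0,0.25],
    [0,0,1,0,0.25],
    [0,0,1,0,0.25],
    [0,0,1,0,0.25],
  ],
)

```text
clock: 15.35
position: [0.5451, -0.0711, 0.0318]
orientation: [-0.104, 0.995, -0.0, 0.001]
force: [-0.4, -0.1, -0.3]
finger_gap: 0.057
gripper_force: 0.0
```

Call:
play_rows(
  targets=[
    [0,0,-30,0,0.25],
    [0,0,-70,0,0.25],
    [0,0,-120,0,0.25],
    [20,0,-170,0,0],
    [50,0,-200,0,-0.5],
  ],
)

```text
clock: 15.85
position: [0.4968, -0.0814, 0.2344]
orientation: [-0.104, 0.995, -0.001, 0.002]
force: [0.1, -0.9, 0.2]
finger_gap: 0.0435
gripper_force: 0.0
```

```bash
python3 - <<'E'
from h import *
W=imaging.get_image("wrist");T=imaging.get_image("top");S=imaging.get_image("scene")
a=np.hstack([W["color"][60:360],cv2.resize(T["color"][110:230,200:330],(325,300))]);save("w7",cv2.resize(a,(796,270)))
save("s7",cv2.resize(S["color"][125:245,240:340],(500,600),interpolation=2))
o=status.get_obs();print(o["position"],o["q"])
for t in("lid_press","lid_edge","half_waffle","mandarin_middle"):
  for n,p in(("W",W),("T",T),("S",S)): print(t,n,[(np.round(r["uv"]).tolist(),round(r["confidence"],2)) for r in imaging.mark_of(t,p)[:3]])
E
```

```text
[ 0.49585263 -0.08171719  0.23358298] [-2.09699128e-01  6.48819249e-02  2.13195620e+00 -3.80588165e-05
  9.39993530e-01 -1.98813003e+00]
lid_press W []
lid_press T [([257.0, 132.0], 0.96)]
lid_press S [([296.0, 159.0], 0.56)]
lid_edge W []
lid_edge T [([260.0, 131.0], 0.73)]
lid_edge S [([293.0, 153.0], 0.87)]
half_waffle W [([279.0, 230.0], 0.87), ([410.0, 82.0], 0.72), ([253.0, 38.0], 0.61)]
half_waffle T [([314.0, 253.0], 0.37)]
half_waffle S [([237.0, 249.0], 0.72), ([296.0, 214.0], 0.68), ([287.0, 272.0], 0.59)]
mandarin_middle W [([376.0, 236.0], 0.59)]
mandarin_middle T [([246.0, 189.0], 0.67)]
mandarin_middle S [([268.0, 207.0], 0.62)]
```

View pics/w7.png

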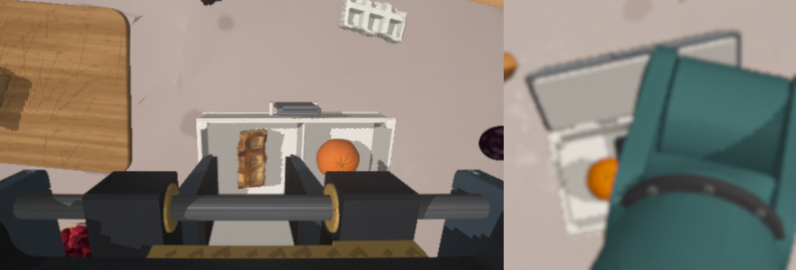

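Waffle and mandarin both sit in their compartments: (252,158) and (338,155) in the view. Next I'll check what stands behind the lid before reaching there.

```bash
python3 - <<'E'
from h import *
T=imaging.get_image("top");S=imaging.get_image("scene")
V=(0.5342,-0.0185,0.2113)
def B(x,y,z): c,s=np.cos(V[2]),np.sin(V[2]);return np.array([V[0]+c*x-s*y,V[1]+s*x+c*y,z])
def inv(w): return R.from_euler("z",-V[2]).apply(np.array(w)-[V[0],V[1],0])
for uv in((280,107),(300,102),(318,100),(196,140)): print(uv,"top z=0 box:",inv(onz(T,uv,0)))
th=1.85
e=B(.0645-.13*np.cos(th)+.006*np.sin(th),0,.055+.13*np.sin(th)+.006*np.cos(th));print("edge",e,proj(T,e),proj(S,e))
o=status.get_obs();i=R.from_quat(o["orientation"]).inv()
for x in(.14,.02): print(1000*i.apply(B(x,0,.235)-o["position"]))
a=cv2.resize(T["color"][30:180,200:350],(450,450));b=cv2.resize(S["color"][95:245,230:347],(350,450));save("c8",np.hstack([a,b]))
E
```

```text
(280, 107) top z=0 box: [ 0.22319414 -0.08205436  0.        ]
(300, 102) top z=0 box: [ 0.22555659 -0.1426916   0.        ]
(318, 100) top z=0 box: [ 0.22023816 -0.19563292  0.        ]
(196, 140) top z=0 box: [0.17781073 0.1790194  0.        ]
edge [0.63793475 0.0037513  0.17831223] [257.19101125 132.74398104] [294.7701878  151.69302552]
[-190.57321021   53.9767726    -4.10460824]
[-70.57377781  53.60850901  -4.07996592]
```

View pics/c8.png

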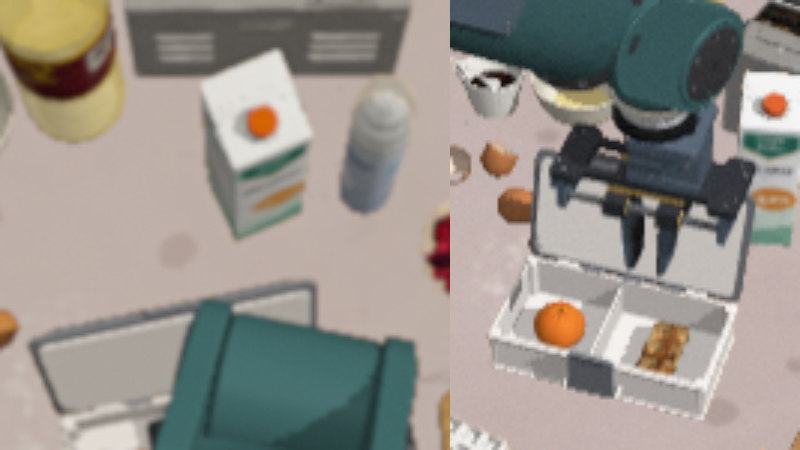

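The view shows the carton standing well behind the lid (nearest corner about 80 mm behind where the fingers will be). The waffle and mandarin are seated. The lid leans back at about 1.85 rad.

Call:
play_rows(
  targets=[
    [-30,20,-20,0,-1],
    [-75,40,-20,0,-1],
    [-120,60,-20,0,-1],
    [-165,65,-20,0,-1],
    [-190,65,-15,0,-1],
  ],
)

```text
clock: 17.2
position: [0.6711, 0.0233, 0.2465]
orientation: [-0.105, 0.995, -0.0, 0.001]
force: [-0.2, -0.1, -0.6]
finger_gap: 0.0003
gripper_force: 0.0
```

Call:
play_rows(
  targets=[
    [0,0,0,0,-1],
    [0,0,40,0,-1],
    [0,0,80,0,-1],
    [0,0,88,0,-1],
    [0,0,88,0,-1],
  ],
)

```text
clock: 17.7
position: [0.6672, 0.0213, 0.1574]
orientation: [-0.104, 0.995, 0.0, -0.001]
force: [1.2, -0.3, 0.8]
finger_gap: 0.0007
gripper_force: 0.0
```

Call:
play_rows(
  targets=[
    [10,0,0,0,-1],
    [20,0,0,0,-1],
    [30,0,0,0,-1],
    [38,0,0,0,-1],
    [46,0,0,0,-1],
  ],
)

```text
clock: 18.2
position: [0.6227, 0.0118, 0.1587]
orientation: [-0.104, 0.995, -0.0, 0.0]
force: [1.1, -0.5, 1.2]
finger_gap: 0.0004
gripper_force: 0.7
```

Call:
play_rows(
  targets=[
    [10,0,0,0,-1],
    [20,0,0,0,-1],
    [30,0,0,0,-1],
    [40,0,0,0,-1],
    [50,0,0,0,-1],
  ],
)

```text
clock: 18.7
position: [0.5733, 0.0015, 0.1579]
orientation: [-0.104, 0.995, 0.0, -0.0]
force: [-0.1, -0.6, -0.1]
finger_gap: 0.0006
gripper_force: 0.2
```

Call:
play_rows(
  targets=[
    [10,0,0,0,-1],
    [20,0,0,0,-1],
    [20,0,0,0,-1],
    [20,0,0,0,-1],
    [20,0,0,0,-1],
  ],
)

```text
clock: 19.2
position: [0.5551, -0.0025, 0.1582]
orientation: [-0.104, 0.995, -0.0, 0.0]
force: [-0.2, 0.4, -1.1]
finger_gap: 0.0005
gripper_force: 0.0
```

```bash
cat > lid.py <<'E'
from h import *
import sys
V=(0.5342,-0.0185,0.2113)
def B(x,y,z): c,s=np.cos(V[2]),np.sin(V[2]);return np.array([V[0]+c*x-s*y,V[1]+s*x+c*y,z])
T=imaging.get_image("top");S=imaging.get_image("scene")
o=status.get_obs();i=R.from_quat(o["orientation"]).inv()
print(o["position"],o["force"],"to press tip z .09:",1000*i.apply(B(.0645-.106,0,.112)-o["position"]))
for t,r in(("lid_edge",.13),("lid_press",.106)):
  for n,p in(("T",T),("S",S)):
    for m in imaging.mark_of(t,p)[:2]:
      ths=np.linspace(0,2,201);d=[np.hypot(*(proj(p,B(.0645-r*np.cos(a)+.018*np.sin(a),0,.055+r*np.sin(a)+.018*np.cos(a)))-m["uv"])) for a in ths]
      print(t,n,np.round(m["uv"],1),round(m["confidence"],2),"theta",ths[np.argmin(d)],"off px",round(min(d),1))
save(sys.argv[1],cv2.resize(S["color"][125:245,240:340],(400,480)))
E
python3 lid.py l1
```

```text
[ 0.55509126 -0.00242584  0.15807407] [ 0.44760243 -0.41282793  0.68526244] to press tip z .09: [ 65.27115108 -11.52643885  46.06446378]
lid_edge S [281.3 193. ] 0.59 theta 0.51 off px 1.4
lid_press S [281.1 187.7] 0.6 theta 0.59 off px 1.6
```

Call:
play_rows(
  targets=[
    [20,-4,-5,0,-1],
    [40,-8,-5,0,-1],
    [60,-12,-5,0,-1],
    [65,-12,-5,0,-1],
    [65,-12,-5,0,-1],
  ],
)

```text
clock: 20.0
position: [0.4936, -0.0277, 0.1632]
orientation: [-0.104, 0.995, -0.0, 0.0]
force: [1.1, 0.2, 0.0]
finger_gap: 0.0006
gripper_force: 0.0
```

```bash
python3 lid.py l2
```

```text
[ 0.49449905 -0.02752032  0.16330434] [-0.07072003 -0.05304185  0.08829971] to press tip z .09: [ 0.83059782  0.50343839 51.3036054 ]
lid_edge S [278.8 204.6] 0.82 theta 0.21 off px 0.8
lid_edge S [201.1 197.9] 0.45 theta 0.16 off px 77.2
lid_press S [279.9 196.9] 0.59 theta 0.31 off px 1.1
```

View pics/l2.png

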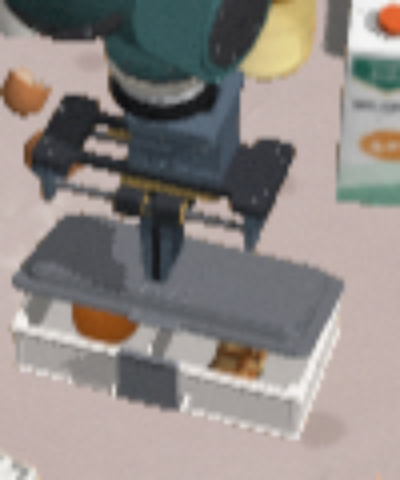

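The lid is nearly down (about 0.2 rad) with the fingers over the thumb spot. Pressing now, slowly.

Call:
play_rows(
  targets=[
    [3,0,20,0,-1],
    [3,0,40,0,-1],
    [3,0,52,0,-1],
    [3,0,56,0,-1],
    [3,0,59,0,-1],
  ],
)

```text
clock: 20.8
position: [0.4901, -0.0282, 0.1041]
orientation: [-0.104, 0.995, 0.0, -0.001]
force: [-8.2, -0.5, 8.8]
finger_gap: 0.0003
gripper_force: 4.2
```

Call:
play_rows(
  targets=[
    [0,0,2,0,-1],
    [0,0,4,0,-1],
    [0,0,6,0,-1],
    [0,0,7,0,-1],
    [0,0,7,0,-1],
  ],
)

```text
clock: 21.3
position: [0.4909, -0.0283, 0.0971]
orientation: [-0.104, 0.995, -0.0, 0.0]
force: [-0.1, -0.1, 0.2]
finger_gap: 0.0004
gripper_force: 0.0
```

Call:
play_rows(
  targets=[
    [0,0,2,0,-1],
    [0,0,3,0,-1],
    [0,0,3,0,-1],
  ],
)

```text
clock: 21.6
position: [0.4911, -0.0283, 0.0948]
orientation: [-0.104, 0.995, -0.0, 0.0]
force: [-6.1, 0.3, 21.5]
finger_gap: 0.0001
gripper_force: 10.2
```

Call:
play_rows(
  targets=[
    [0,0,-40,0,-1],
    [0,0,-80,0,-1],
    [30,0,-120,0,-1],
    [60,0,-140,0,-1],
    [60,0,-140,0,-1],
  ],
)

```text
clock: 22.1
position: [0.4308, -0.0411, 0.2364]
orientation: [-0.104, 0.995, -0.001, 0.002]
force: [0.4, 0.8, 0.2]
finger_gap: 0.0003
gripper_force: 0.0
```

```bash
python3 lid.py l3
```

```text
[ 0.43221427 -0.04077855  0.23446507] [-0.11270534 -0.14196015 -0.61696749] to press tip z .09: [-62.67600391   0.68958141 122.57341093]
lid_edge S [280.3 217.5] 0.79 theta 0.0 off px 6.5
lid_press S [281.2 208.4] 0.59 theta 0.0 off px 2.4
```

View pics/l3.png

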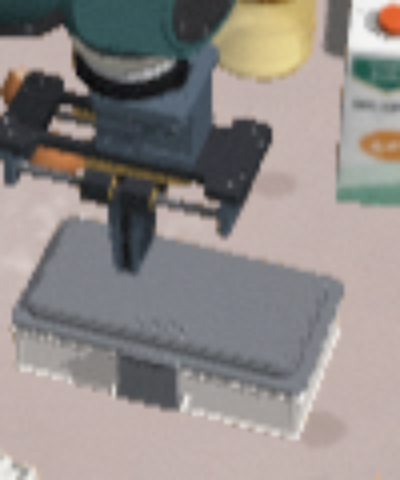

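The lid lies flush on the box with the clip at (145,380) over its edge. The firm stop at 73 mm agrees with a shut lid, and the robot is clear of everything.

```bash
python3 -c "
from rig import ctrl;print(ctrl.job_done())"
```

```text
the job is handed in; nothing more can be done
None
```

The mandarin and half waffle are packed in their compartments, and the lid is shut with the clip over its edge; I handed the job in at about 22 s, with no verdict returned.

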